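# Wedge up a violin back on the joining board

### The job

Close the centre joint of the small violin back on the joining board: pick up the loose wooden wedge from the bench and slide it upright along the board, thin end first, into the gap between the near half and the tapered cleat, from whichever end of that gap is wide enough, pushing until the two halves are shut tight together and flush against the fence. Finish while holding: keep the wedge gripped and pressed home, do not let go of it. Leave the other tools on the bench where they are.

Things in the scene. Friction and masses are not known exactly. Their poses are not given: they have to be found in the camera images.
- board: Joining board: fixed, grey-faced, 300 x 300 mm, 18 thick. Origin: centre of its underside; x from cleat side to fence side, y along the joint. Dowels 14 tall at x 23 and -45, y +-119 stop the halves' ends. One cleat is fitted with its origin at x -127.5, y 0, the other parked unused at x 118 (either may be fitted). Joint shut: near half's outer edge at x -97.
- fence: Straight fixed wooden fence on the board, 25 mm deep, 240 mm long, 14 mm tall. Origin: middle of the foot of its working face, at x 63, y 0, z 18 mm of the board; x points away from the halves.
- cleat_l: Fixed tapered cleat, 160 mm long (y), 14 mm tall. Origin: on its underside, halfway along. Straight back at x -12.5; front face at x = 12.5 - 0.1 y mm (17 mm thick at +y end, 33 at -y end). If this one is fitted, the gap is wide at the board's +y end (26 mm with the joint shut, 4 to 9 less at the start), too narrow at the -y end (10 mm shut).
- cleat_r: The mirror image of cleat_l: front face at x = 12.5 + 0.1 y mm. If this one is fitted, the gap is wide at the board's -y end and too narrow at the +y end.
- half_a: Far half of the violin back, loose, beside the fence: maple 80 (x) x 220 (y) mm, 150 g, flat underneath, 16 mm thick at the joint (its -x edge) sloping to 9 mm at its outer +x edge. Origin: centre of its underside. At the start about 1 mm off the fence.
- half_b: Near half of the violin back, loose, mirror image of half_a: 16 mm thick at the joint (its +x edge), 9 mm at its outer -x edge, where the wedge bears. Origin: centre of its underside. At the start the joint stands 3 to 7 mm open; it slides when pushed.
- half_a_joint_l (a point): Foot of half_a's joint edge at its +y end.
- half_a_joint_r (a point): Foot of half_a's joint edge at its -y end.
- half_b_joint_l (a point): Foot of half_b's joint edge at its +y end; meets half_a_joint_l when the joint is shut (up to 10 mm apart lengthwise does not matter).
- half_b_joint_r (a point): Foot of half_b's joint edge at its -y end.
- wedge: Loose wooden wedge 140 mm long (x), 42 tall, 80 g, standing as in use. Origin: centre of underside. Sides taper alike: 27 thick at the butt (x -70) to 14 at x +63, then a bevelled nose, 7 thick at the thin end (x +70). Same taper as the gap: there its x lies 0.05 rad off the board's y. Tight with its centre some 20 mm from board y 0 towards the wide end, at 10 to 20 N push.
- wedge_tip (a point): Middle of the foot of the wedge's thin end, 70 mm ahead of its origin.
- sanding_block: Bystander: cork sanding block 110 x 50 x 34 mm.
- plane: Bystander: small wooden plane 150 x 48 mm, about 90 mm tall.
- cup: Bystander: empty paper coffee cup, 80 mm across, 95 mm tall.
- chisel: Bystander: chisel lying between the robot and the board, 245 mm long, 28 mm tall; origin at its ferrule.
- spool_clamp_1: Bystander: standing spool clamp, 34 mm across, 118 mm tall.
- spool_clamp_2: Bystander: another standing spool clamp.
- try_square: Bystander: try square lying flat, 110 x 160 mm, 14 mm tall.
Things that resemble listed ones, but are neither listed nor needed, are in the scene too. Leave any green look-alike of the half_b alone. Leave any blue look-alike of the half_a alone.

How it is judged:
At the end, for the whole second after the job is handed in: Joint shut and far half on the fence within 2 mm, each contact from fence to cleat over 2 N; halves flat on the board (3 mm, 0.04 rad); wedge upright (0.12 rad), standing on the board (5 mm), thin end in the gap within 75 mm of the board's middle, gripped (over 2 N) and still (10 mm/s) (x of each of half_b_joint_l, half_b_joint_r in the frame of half_a above -0.042 m and x of each of half_a_joint_l, half_a_joint_r in the frame of board above -0.019 m and contact force between each of half_a, wedge and half_b above 2 N and contact force between half_a and fence above 2 N and (contact force between wedge and cleat_l above 2 N or contact force between wedge and cleat_r above 2 N) and y of wedge_tip in the frame of board between -0.075 and 0.075 m and z of wedge in the frame of board between 0.014 and 0.023 m and angle between wedge's own z axis and vertical below 0.12 rad and angle between each of half_a, half_b's own z axis and vertical below 0.04 rad and z of each of half_a, half_b in the frame of board below 0.021 m and contact force between the fingers and wedge above 2 N and linear speed of wedge below 0.01 m/s); the arm keeps its last pose, push and grip.
It fails at once if a half is tipped up off the board (angle between any of half_a, half_b's own z axis and vertical above 0.25 rad).
It fails at once if another tool on the bench is moved more than 25 mm (distance of any of sanding_block, plane, cup, chisel, spool_clamp_1, spool_clamp_2, try_square from where it was at the start of the episode above 0.025 m).
It also fails if it takes over 45 s, if anything falls off the work surface, if the arm or the gripper's body presses on something with over 40 N, if the wrist force passes 120 N, or if a joint passes its speed limit or range.

### The arm

A 6-joint arm with a two-finger parallel gripper is mounted at the origin on the work surface. World frame = base frame: x ahead of the robot, y to its left, z up, the work surface at z = 0. Lengths are in m, angles in rad, forces in N, time in s.
With the tool pointing down it reaches from about 0.375 to 0.9 m from the base axis. Payload 3.1 kg.
Tool frame: the origin (TCP) lies at the very end of the fingers, on their centre line; the grasp point (between the pads) lies 19 mm behind it; z points along the fingers, y is the direction in which the jaws open and shut (so a half turn about z gives the same grasp; the last joint's range is limited). The gripper opens to 87 mm and grips with 3 to 60 N. Pads are 19 mm wide; open, the fingers measure 117 mm over their backs; the gripper's body (75 mm by 190 mm) begins 51 mm behind the grasp point.
Start: joints at [1.093, 0.527, 1.433, -0, 1.181, -0.178], TCP at [0.185, 0.597, 0.223] pointing down, gripper open.
Joint ranges: [-3.08, 3.08], [-0.75, 2.2], [0.22, 2.44], [-1.43, 4.57], [0, 2.65], [-2.85, 2.85]. Speed limits (rad/s): [2.79, 2.79, 3.14, 3.14, 3.14, 3.14].

### API

Orientations are given as a unit quaternion [x, y, z, w].
In Python, from rig import robot gives the robot as it stands. The module is installed in compiled form; this text tells all that it offers.
- The arm moves only by the tool send_rows, never from a script. Its argument "deltas" is a list of rows, each an object of numbers: "tx", "ty", "tz": the shift along the tool's x, y, z in cm; "rx", "ry", "rz": the turn, a rotation vector about the tool's x, y, z in rad. A call has 1 to 5 rows; each row is the pose to reach, as a shift and turn from the pose commanded when the call began, along the tool's axes at that moment; what a row does not reach only later rows make up. A row lasts 1/12 s, in which the tool goes at most 41.7 mm and 7.16 degrees, less where a joint would pass 70% of its speed; a pose out of reach is approached as far as the arm can. A call with a gripper value outside its range is refused whole. "claw" is the finger opening in cm, from 0 to 8.7, set as the call begins (left out, the last holds). The fingers move at their own pace and stop on an object; "squeeze" is the grip in N (left out, the last holds). Time passes only in rows, so rows that repeat a pose let the fingers close. It gives the time, the measured TCP pose, the force and the opening at its end, in the units of the state.
- robot.get_obs(): the state, without advancing time (a new reading comes with each control period).
- robot.camera(name): name is "side" or "top"; returns a dict with "color" (480x640x3 uint8, red, green, blue), "z_map" (480x640 float32, m along the optical axis (not along the pixel's ray), 0 where there is no reading), "intrinsics" (3x3 intrinsics, pixels), "R" (3x3) and "t" (3): a world point X has camera coordinates R X + t. Camera axes: x right, y down, z forward; pixel columns grow to the right and rows downward; lengths in m; the calibration is good to about 2 mm. A picture is of the moment at which its call begins.
- robot.hand_in(): hands the job in, once; it reports no verdict.
Trained networks look in the newest picture that a camera, given by its name, has taken for a name from the list of things; names that differ only in an ending like _2 or _b are one class to them, and where a whole thing is asked for, a point or a joint stands for the part that bears it (a point fixed in the world has none). Each returns a list of dicts, best first, with "p" (0 to 1); they miss things now and then, are a little off and sometimes report something else, mostly with a low value. They report only what shows in the picture. A call takes as long as a camera call. They do not tell look-alikes from the thing itself.
- robot.outline_of(label, camera): "pixels" (480x640 bool, what is visible of it) and "xy" ([column, row] in pixels, amid what is visible of it).
- robot.tip_of(label, camera): "xy" ([column, row] in pixels: a listed point, or the origin of a listed thing).
The state is a dict: "time": time; "q": joint angles; "joint_velocities": joint speeds; "joint_torque": joint torques, N m; "position": TCP position; "tool_rot": TCP orientation; "ft_force": force on the tool from outside, world axes, zero at the start; "moment": the same for the moment, N m; "grip_width": finger opening in m.
Only numpy, scipy, OpenCV 4.12 (cv2) and the standard library are available. Lean on these libraries where they do the work, as an engineer would, in place of code of your own. Each camera call takes 0.05 s, during which the arm holds its last target.

## Working session

There is one attempt and no reset: what is moved stays moved. The work goes in short steps, Python scripts to look and compute and a tool call to move; the robot and the scene stay as the last step left them, time stands still between calls to the robot, and variables do not carry over. Pictures are saved under pics/ and viewed, and the job is handed in when it is done.

Besides the shell and the picture viewer there is one more tool, called after "Call:" by a JSON object that holds its "name" and its "arguments". send_rows: Moves the arm, as the interface text tells. Its arguments: {"type":"object","properties":{"deltas":{"type":"array","items":{"type":"object","properties":{"tx":{"type":"number"},"ty":{"type":"number"},"tz":{"type":"number"},"rx":{"type":"number"},"ry":{"type":"number"},"rz":{"type":"number"}}}},"claw":{"type":"number"},"squeeze":{"type":"number"}},"required":["deltas"]}

```bash
mkdir -p pics
cat > h.py <<'E'
from rig import robot
import numpy as np, cv2
def cam(n):
    return robot.camera(n)
def w(c,u,v,z=None,d=None):
    K=c["intrinsics"];R=c["R"];t=c["t"]
    r=np.linalg.inv(K)@np.array([u,v,1.0]); C=-R.T@t; r=R.T@r
    if z is not None: return C+r*(z-C[2])/r[2]
    if d is None: d=c["z_map"][int(round(v)),int(round(u))]
    return C+r*d
def px(c,X):
    p=c["intrinsics"]@(c["R"]@np.asarray(X)+c["t"]); return p[:2]/p[2]
def save(n,im): cv2.imwrite("pics/"+n+".png",im[:,:,::-1])
E
python3 - <<'E'
from h import *
for n in("top","side"):
    c=cam(n); save(n+"0",c["color"]); print(n,-c["R"].T@c["t"],c["R"][2])
    for l in ["wedge","half_a","half_b","cleat_l","cleat_r","board","fence","chisel","plane","cup","sanding_block","spool_clamp_1","try_square"]:
        o=robot.outline_of(l,n)
        print(l,[(round(x["p"],2),np.round(x["xy"]).tolist(),int(x["pixels"].sum()),np.round(w(c,*x["xy"]),3).tolist()) for x in o[:4]])
    for l in ["wedge_tip","half_a_joint_l","half_a_joint_r","half_b_joint_l","half_b_joint_r","wedge","board","fence","cleat_l"]:
        print("tip",l,[(round(x["p"],2),np.round(x["xy"],1).tolist()) for x in robot.tip_of(l,n)[:3]])
o=robot.get_obs();print(o)
E
```

```text
top [3.92536637e-01 1.67591189e-03 1.90906585e+00] [ 0.08052761  0.00722105 -0.99672622]
wedge [(0.64, [202.0, 246.0], 371, [0.519, 0.382, 0.047])]
half_a [(0.86, [342.0, 213.0], 1691, [0.626, -0.07, 0.022]), (0.82, [338.0, 191.0], 1706, [0.699, -0.059, 0.023]), (0.81, [400.0, 306.0], 1712, [0.321, -0.255, 0.016]), (0.77, [238.0, 326.0], 1673, [0.26, 0.27, 0.011])]
half_b [(0.86, [342.0, 213.0], 1691, [0.626, -0.07, 0.022]), (0.82, [338.0, 191.0], 1706, [0.699, -0.059, 0.023]), (0.81, [400.0, 306.0], 1712, [0.321, -0.255, 0.016]), (0.77, [238.0, 326.0], 1673, [0.26, 0.27, 0.011])]
cleat_l [(0.73, [337.0, 160.0], 430, [0.797, -0.056, 0.038]), (0.71, [340.0, 232.0], 420, [0.563, -0.064, 0.039]), (0.42, [344.0, 212.0], 1640, [0.628, -0.075, 0.036])]
cleat_r [(0.73, [337.0, 160.0], 430, [0.797, -0.056, 0.038]), (0.71, [340.0, 232.0], 420, [0.563, -0.064, 0.039]), (0.42, [344.0, 212.0], 1640, [0.628, -0.075, 0.036])]
board [(0.94, [335.0, 180.0], 4020, [0.734, -0.049, 0.027])]
fence [(0.61, [335.0, 174.0], 643, [0.749, -0.049, 0.044])]
chisel [(0.87, [326.0, 290.0], 415, [0.376, -0.016, 0
[... 3424 characters left out ...]
43, [511.5, 327.0])]
{'time': 2.3, 'q': array([ 1.09250246e+00,  5.27489214e-01,  1.43269065e+00, -2.06587410e-05,
        1.18139548e+00, -1.78474167e-01]), 'joint_velocities': array([-0.00037686, -0.00013119,  0.00047173, -0.00025316, -0.0012238 ,
        0.0004499 ]), 'joint_torque': array([-1.00932425e-04, -4.39998579e+01, -1.76981002e+01,  6.33664127e-02,
        5.05311170e-02, -1.87754307e-05]), 'position': array([0.18454677, 0.59711528, 0.22255801]), 'tool_rot': array([1.49345116e-01, 9.88785131e-01, 5.11008951e-06, 1.18366841e-05]), 'ft_force': array([-0.51586774,  0.18738858, -0.57947973]), 'moment': array([-0.00189139,  0.03519493,  0.00622851]), 'grip_width': 0.08711401633107066}
```

Run:
```python
import cv2
t=cv2.imread("pics/top0.png")
cv2.imwrite("pics/top0b.png",cv2.resize(t[140:300,260:420],(800,800),interpolation=cv2.INTER_CUBIC)[:600])
cv2.imwrite("pics/top0w.png",cv2.resize(t[185:305,140:300],(800,600),interpolation=cv2.INTER_CUBIC))
t=cv2.imread("pics/side0.png")
cv2.imwrite("pics/side0b.png",cv2.resize(t[180:300,300:460],(800,600),interpolation=cv2.INTER_CUBIC))
```

```text
(no output)
```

View pics/top0.png

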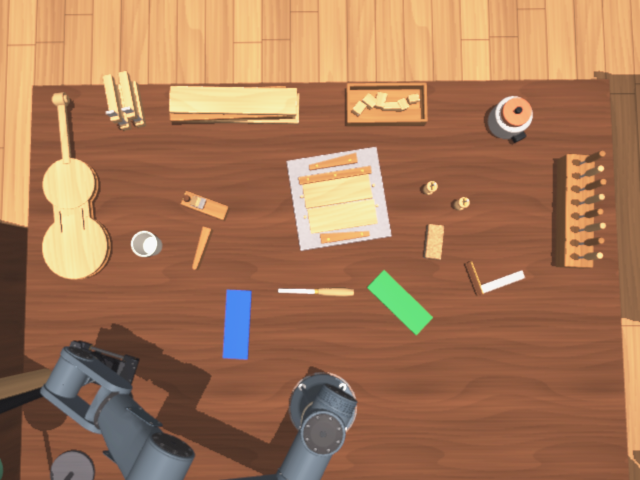

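View pics/top0b.png

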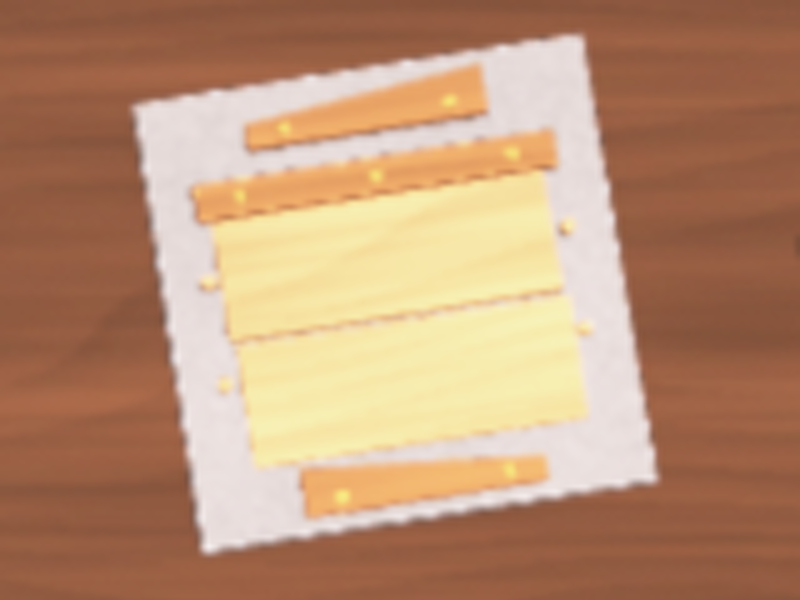

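View pics/top0w.png

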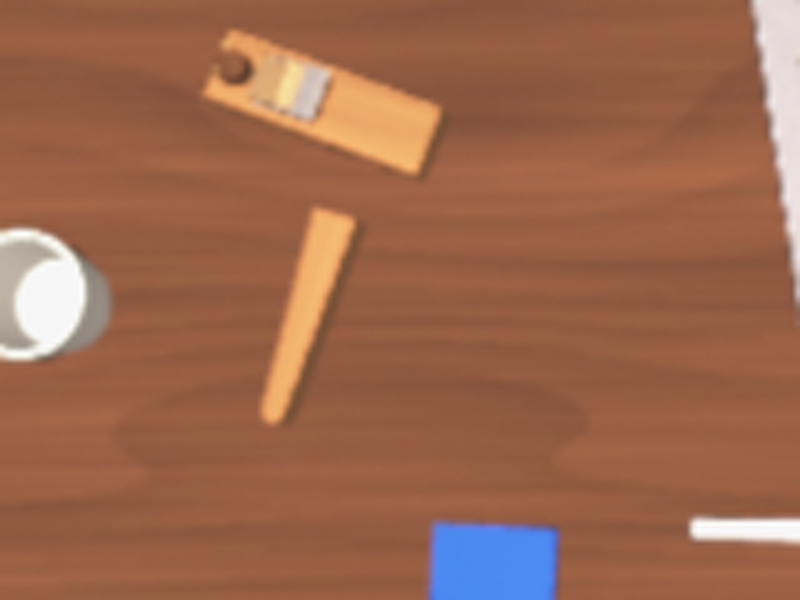

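View pics/side0.png

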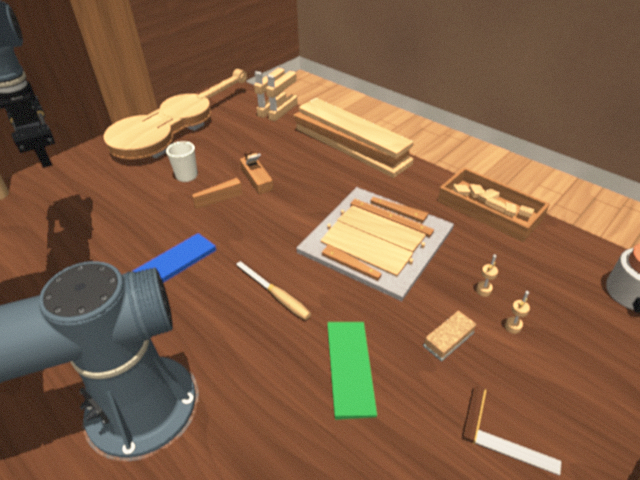

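View pics/side0b.png

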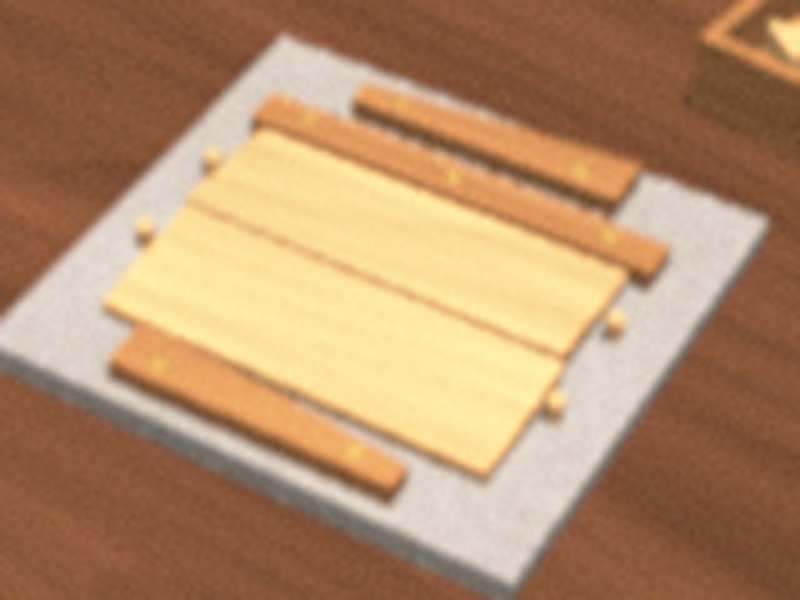

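Run:
```python
from h import *
T=robot.get_obs()["time"]
c=cam("top")
g=c["color"].astype(int)
hsv=cv2.cvtColor(c["color"],cv2.COLOR_RGB2HSV)
m=((hsv[:,:,1]<60)&(hsv[:,:,2]>90)).astype(np.uint8); 
n,lab,st,_=cv2.connectedComponentsWithStats(m)
k=lab[220,300] or lab[155,300]
pts=np.argwhere(lab==k)[:,::-1]
print(st[k])
P=np.array([w(c,u,v,z=.018)[:2] for u,v in pts],np.float32)
r=cv2.minAreaRect(P);print("board rect",r,cv2.boxPoints(r).tolist())
o=robot.outline_of("wedge","top")[0]
wm=((hsv[:,:,2]>170)&(hsv[:,:,1]>60)).astype(np.uint8)
n,lab,st,_=cv2.connectedComponentsWithStats(wm); print(lab[246,202],st[lab[246,202]])
for mask,nm in((o["pixels"],"net"),(lab==lab[246,202],"col")):
    q=np.argwhere(mask)[:,::-1]
    for z in (.042,):
        P=np.array([w(c,u,v,z=z)[:2] for u,v in q],np.float32)
        r=cv2.minAreaRect(P);print(nm,r,cv2.boxPoints(r).round(4).tolist())
    d=c["z_map"][mask]; zz=[w(c,u,v)[2] for u,v in q]; print(np.percentile(zz,[10,50,90]))
s=cam("side")
tp=[(x["p"],x["xy"]) for x in robot.tip_of("wedge_tip","side")[:1]]
print(w(s,*tp[0][1],z=0))
tp=robot.tip_of("wedge_tip","top")[0]; print(w(c,*tp["xy"],z=0))
np.savez("sv.npz",**{k:v for k,v in c.items()}); np.savez("ss.npz",**{k:v for k,v in s.items()})
print(robot.get_obs()["time"]-T)
```

```text
[ 287  147  104  104 3524]
board rect ((0.6760727763175964, -0.05829176306724548), (0.30218616127967834, 0.3016666769981384), 8.528397560119629) [[0.5042819380760193, 0.06846669316291809], [0.549018919467926, -0.22986429929733276], [0.8478636145591736, -0.18505021929740906], [0.8031266331672668, 0.1132807731628418]]
64 [192 226  19  44 333]
net ((0.5142208337783813, 0.3840210735797882), (0.03491536155343056, 0.1384492665529251), 73.69413757324219) [[0.44290000200271606, 0.38670000433921814], [0.5758000016212463, 0.34779998660087585], [0.5856000185012817, 0.3813000023365021], [0.4526999890804291, 0.420199990272522]]
[0.00305377 0.03825761 0.04613089]
col ((0.5149202942848206, 0.39156004786491394), (0.029872268438339233, 0.1434512436389923), 71.95326232910156) [[0.44209998846054077, 0.39959999918937683], [0.578499972820282, 0.35510000586509705], [0.5877000093460083, 0.38350000977516174], [0.4514000117778778, 0.42800000309944153]]
[0.00135017 0.04039116 0.04689077]Traceback (most recent call last):
  File "<stdin>", line 24, in <module>
IndexError: list index out of range
```

```bash
cat > ov.py <<'E'
from h import *
def poly(im,c,pts,M,col,s,off):
    P=[]
    for p in pts:
        X=M@np.array([*p,1.0]); P.append((px(c,X[:3])-off)*s+ (s-1)/2)
    cv2.polylines(im,[np.round(np.array(P)*16).astype(np.int32)],True,col,1,cv2.LINE_AA,4)
def pose(x,y,z,a):
    M=np.eye(4);M[0,0]=M[1,1]=np.cos(a);M[0,1]=-np.sin(a);M[1,0]=np.sin(a);M[:3,3]=x,y,z;return M
def wedgepts(z): return [(-.07,.0135,z),(.063,.007,z),(.07,.0035,z),(.07,-.0035,z),(.063,-.007,z),(-.07,-.0135,z)]
def boardpolys(B,top=True):
    L=[]
    L.append(([(-.15,-.15,.018),(-.15,.15,.018),(.15,.15,.018),(.15,-.15,.018)],(255,0,0)))
    L.append(([(.063,-.12,.032),(.063,.12,.032),(.088,.12,.032),(.088,-.12,.032)],(0,0,255)))
    L.append(([(-.14,-.08,.032),(-.14,.08,.032),(-.107,.08,.032),(-.123,-.08,.032)],(0,255,0)))
    return L
def draw(c,name,off,s,B,W):
    u,v=off;im=cv2.resize(c["color"][v:v+600//s,u:u+800//s],None,fx=s,fy=s,interpolation=cv2.INTER_CUBIC)
    for p,col in boardpolys(B): poly(im,c,p,B,col,s,np.array(off))
    for z,col in((0.042,(255,0,255)),(0,(0,255,255))): poly(im,c,wedgepts(z),W,col,s,np.array(off))
    save(name,im)
E
python3 - <<'E'
from ov import *
c=cam("top");s=cam("side")
np.savez("sv.npz",**c); np.savez("ss.npz",**s)
B=pose(.676,-.0583,0,np.deg2rad(8.53)); W=pose(.5149,.3916,0,np.deg2rad(161.9))
draw(c,"t1b",(270,130),6,B,W);draw(c,"t1w",(140,190),6,B,W)
draw(s,"s1b",(300,170),5,B,W);draw(s,"s1w",(150,140),6,B,W)
E
```

```text
(no output)
```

View pics/t1b.png

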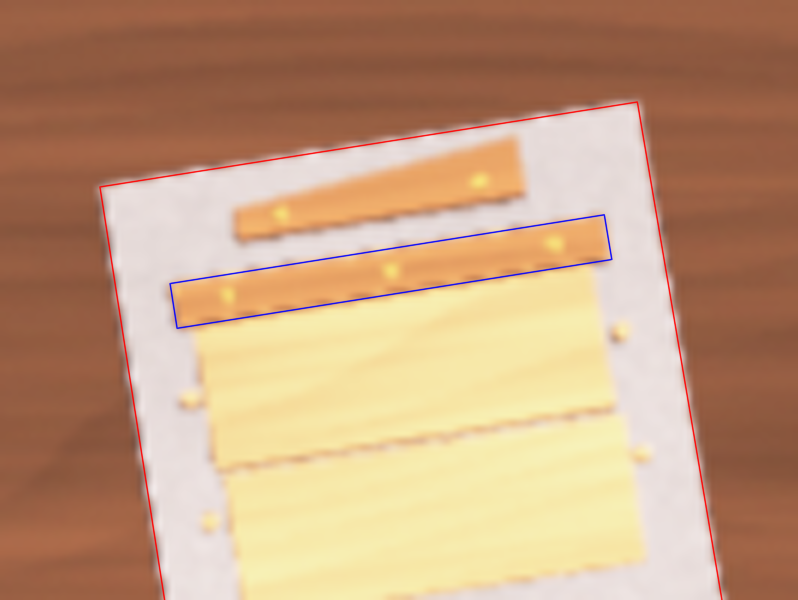

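View pics/t1w.png

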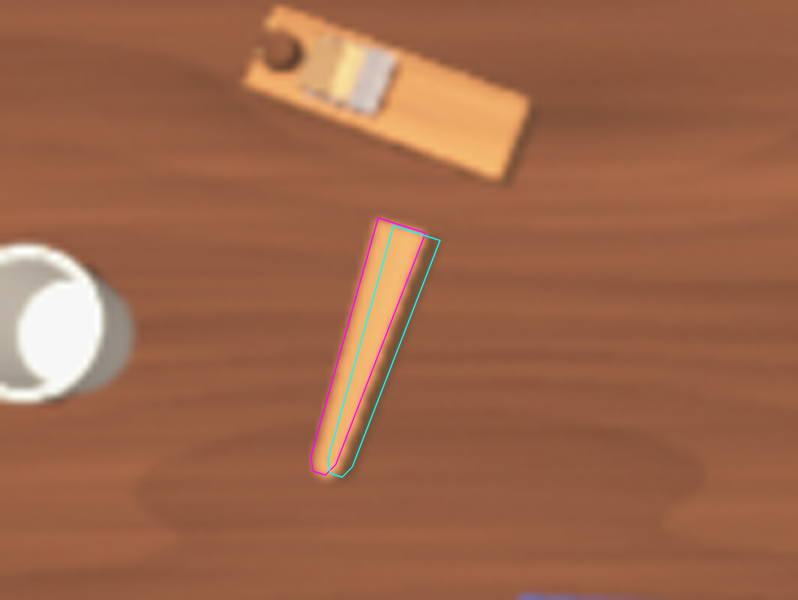

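View pics/s1b.png

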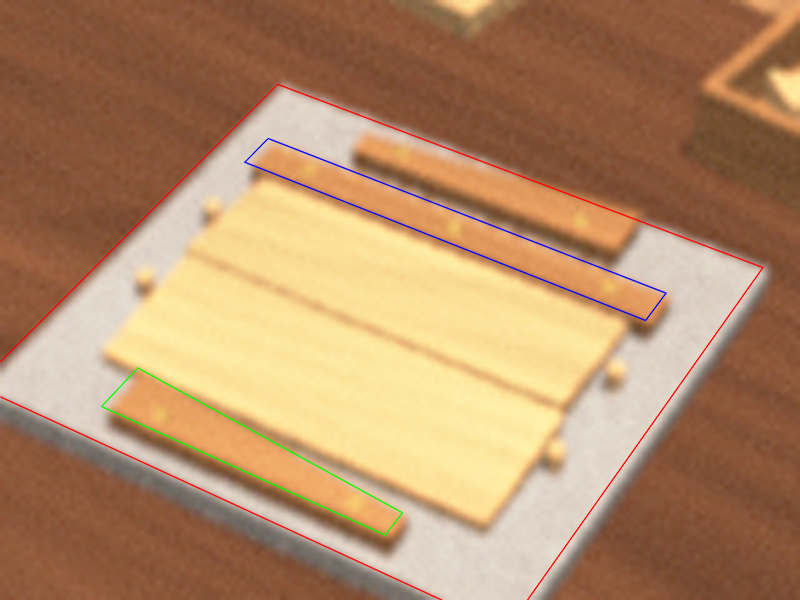

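View pics/s1w.png

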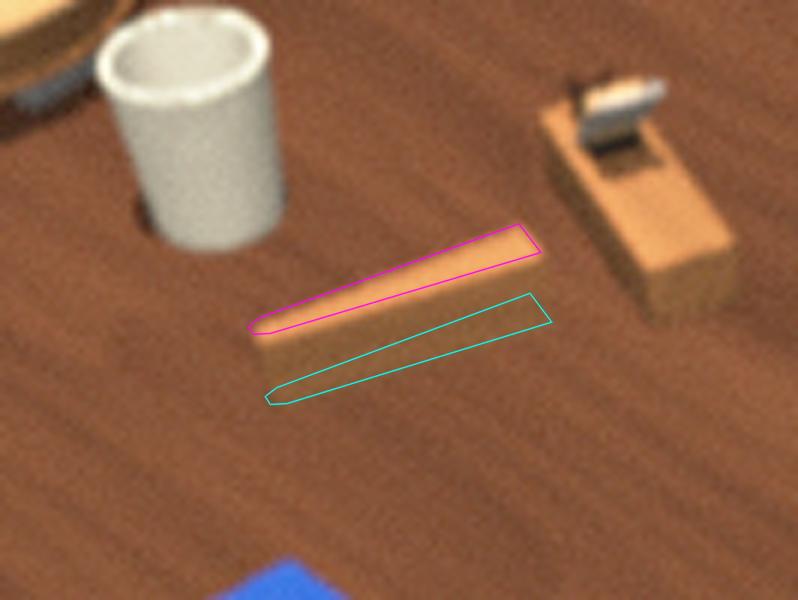

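Run:
```python
from h import *
s=dict(np.load("ss.npz")); im=s["color"][165:225,175:255]
g=np.clip((im.astype(float)-20)*2.2,0,255).astype(np.uint8)
save("s1e",cv2.resize(g,(800,600),interpolation=cv2.INTER_CUBIC))
for v in range(188,218,2): print(v,np.round(w(s,215,v),3), im[v-165,40])
c=dict(np.load("sv.npz"))
for u in range(194,214,1): print(u,np.round(w(c,u,246),3))
```

```text
188 [0.51  0.385 0.043] [242 174 109]
190 [0.507 0.382 0.04 ] [209 139  84]
192 [0.505 0.381 0.035] [148 100  64]
194 [0.503 0.38  0.029] [135  91  55]
196 [0.503 0.382 0.02 ] [139  94  62]
198 [0.5   0.38  0.016] [137  94  55]
200 [0.498 0.379 0.011] [140  95  60]
202 [ 0.5    0.384 -0.001] [131  85  55]
204 [ 0.494  0.377 -0.   ] [133  85  58]
206 [ 0.489  0.371 -0.002] [137  90  59]
208 [0.482 0.361 0.001] [135  85  57]
210 [ 0.478  0.356 -0.001] [131  84  57]
212 [0.471 0.347 0.001] [126  79  53]
214 [ 0.466  0.342 -0.001] [130  81  55]
216 [-0.121 -0.603  0.897] [129  79  54]
194 [0.523 0.418 0.005]
195 [0.523 0.414 0.009]
196 [0.523 0.412 0.002]
197 [0.523 0.409 0.001]
198 [0.521 0.399 0.034]
199 [0.52  0.393 0.044]
200 [0.52  0.39  0.045]
201 [0.52  0.386 0.046]
202 [0.52  0.384 0.043]
203 [0.52  0.381 0.042]
204 [0.52  0.377 0.046]
205 [0.521 0.377 0.028]
206 [0.522 0.377 0.009]
207 [ 0.523  0.376 -0.001]
208 [ 0.523  0.374 -0.006]
209 [ 0.523  0.37  -0.003]
210 [0.522 0.364 0.008]
211 [ 0.523  0.363 -0.001]
212 [ 0.523  0.36  -0.004]
213 [ 0.523  0.357 -0.002]
```

View pics/s1e.png

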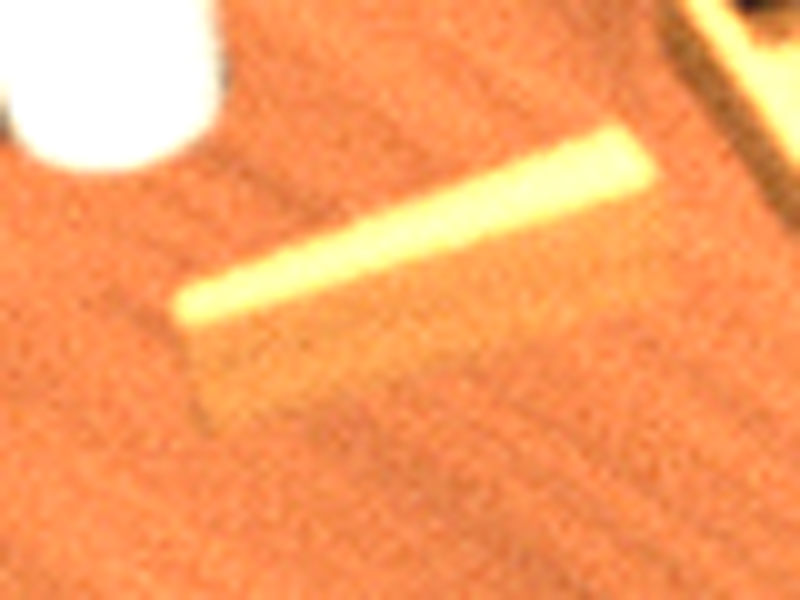

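```bash
cat >> h.py <<'E'
from scipy.spatial.transform import Rotation as Rn
def go(x,y,z,yaw=None):
    """tool deltas (cm, rad) from present measured pose, tool-down with tool x at yaw (deg)"""
    o=robot.get_obs();R=Rn.from_quat(o["tool_rot"]).as_matrix()
    d=R.T@(np.array([x,y,z])-o["position"])*100
    if yaw is None: r=np.zeros(3)
    else:
        a=np.deg2rad(yaw);T=np.array([[np.cos(a),np.sin(a),0],[np.sin(a),-np.cos(a),0],[0,0,-1]])
        r=Rn.from_matrix(R.T@T).as_rotvec()
    print("delta",d.round(2),"rot",r.round(3),"pos",o["position"].round(4),"t",round(o["time"],2))
E
python3 - <<'E'
from h import *
c=dict(np.load("sv.npz"))
print(w(c,146,244,z=.095), w(c,223,220,z=.04))
go(.513,.390,.20,162.5)
E
```

```text
[0.52446686 0.54925924 0.095     ] [0.60424154 0.31674091 0.04      ]
delta [-37.5  -10.09   2.26] rot [0.    0.    0.006] pos [0.1845 0.5971 0.2226] t 2.6
```

Call:
{"name": "send_rows", "arguments": {"deltas": [{"tx": -4, "ty": -1.1, "tz": 0.2}, {"tx": -8, "ty": -2.2, "tz": 0.4}, {"tx": -12, "ty": -3.2, "tz": 0.7}, {"tx": -16, "ty": -4.3, "tz": 1}, {"tx": -20, "ty": -5.4, "tz": 1.2}], "claw": 6, "squeeze": 50}}

```text
schema error: expected keys tx, ty, tz, rx, ry, rz
```

Call:
{"name": "send_rows", "arguments": {"deltas": [{"tx": -4, "ty": -1.1, "tz": 0.2}, {"tx": -8, "ty": -2.2, "tz": 0.4}, {"tx": -12, "ty": -3.2, "tz": 0.7}, {"tx": -16, "ty": -4.3, "tz": 1}, {"tx": -17.5, "ty": -4.7, "tz": 1.1}]}}

```text
schema error: expected keys tx, ty, tz, rx, ry, rz
```

Run:
```python
from h import *
go(.513,.390,.019,162.5)
```

```text
delta [-37.5  -10.09  20.36] rot [0.    0.    0.006] pos [0.1845 0.5971 0.2226] t 2.6
```

Call:
{"name": "send_rows", "arguments": {"deltas": [{"tx": -4, "ty": -1.1, "tz": 0.2, "rx": 0, "ry": 0, "rz": 0}, {"tx": -8, "ty": -2.2, "tz": 0.4, "rx": 0, "ry": 0, "rz": 0}, {"tx": -12, "ty": -3.2, "tz": 0.7, "rx": 0, "ry": 0, "rz": 0}, {"tx": -16, "ty": -4.3, "tz": 1, "rx": 0, "ry": 0, "rz": 0}, {"tx": -20, "ty": -5.4, "tz": 1.2, "rx": 0, "ry": 0, "rz": 0}], "claw": 6, "squeeze": 50}}

```text
time: 3.02
position: [0.3609, 0.4854, 0.2104]
tool_rot: [0.149, 0.989, 0.0, 0.0]
ft_force: [0.6, 0.3, 0.1]
grip_width: 0.0635
```

Call:
{"name": "send_rows", "arguments": {"deltas": [{"tx": -4, "ty": -1.1, "tz": 0.2, "rx": 0, "ry": 0, "rz": 0}, {"tx": -8, "ty": -2.2, "tz": 0.4, "rx": 0, "ry": 0, "rz": 0}, {"tx": -12, "ty": -3.2, "tz": 0.7, "rx": 0, "ry": 0, "rz": 0}, {"tx": -16, "ty": -4.3, "tz": 1, "rx": 0, "ry": 0, "rz": 0}, {"tx": -17.5, "ty": -4.7, "tz": 1.1, "rx": 0, "ry": 0, "rz": 0}]}}

```text
time: 3.43
position: [0.5183, 0.3864, 0.1992]
tool_rot: [0.151, 0.988, -0.0, 0.002]
ft_force: [1.0, 1.1, -0.1]
grip_width: 0.0603
```

Run:
```python
from h import *
go(.513,.390,.019,162.5)
```

```text
delta [ 0.67  0.18 18.02] rot [0.    0.003 0.001] pos [0.5183 0.3864 0.1992] t 3.43
```

Call:
{"name": "send_rows", "arguments": {"deltas": [{"tx": 0, "ty": 0, "tz": 4, "rx": 0, "ry": 0, "rz": 0}, {"tx": 0, "ty": 0, "tz": 8, "rx": 0, "ry": 0, "rz": 0}, {"tx": 0, "ty": 0, "tz": 12, "rx": 0, "ry": 0, "rz": 0}, {"tx": 0, "ty": 0, "tz": 12, "rx": 0, "ry": 0, "rz": 0}]}}

```text
time: 3.77
position: [0.507, 0.3865, 0.0705]
tool_rot: [0.15, 0.989, -0.005, -0.008]
ft_force: [-1.0, -0.9, -1.7]
grip_width: 0.0601
```

Run:
```python
from ov import *
c=cam("top");s=cam("side")
go(.513,.390,.019,162.5)
B=pose(.676,-.0583,0,np.deg2rad(8.53)); W=pose(.513,.3895,0,np.deg2rad(162.3))
draw(c,"t2w",(140,190),6,B,W);draw(s,"s2w",(150,140),6,B,W)
```

```text
delta [-0.12  0.1   5.92] rot [-0.003 -0.003  0.006] pos [0.5117 0.3895 0.0782] t 3.87
```

View pics/s2w.png

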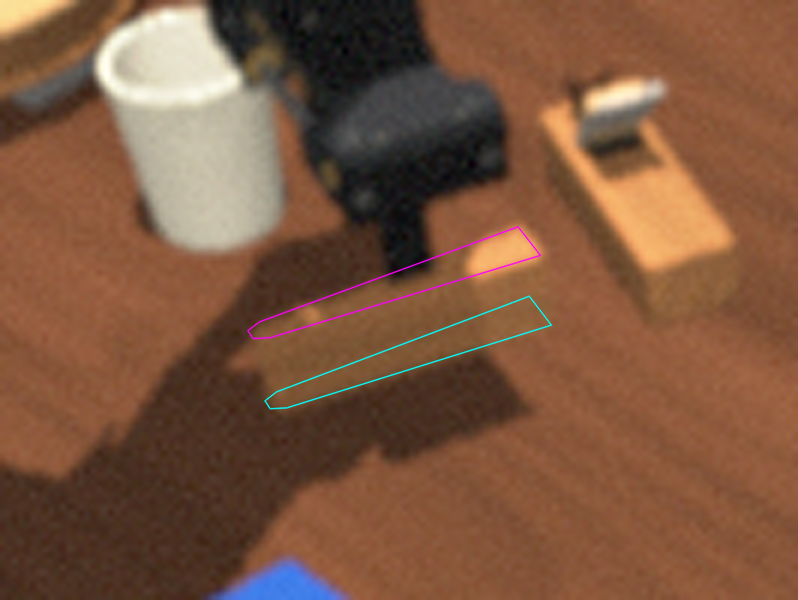

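View pics/t2w.png

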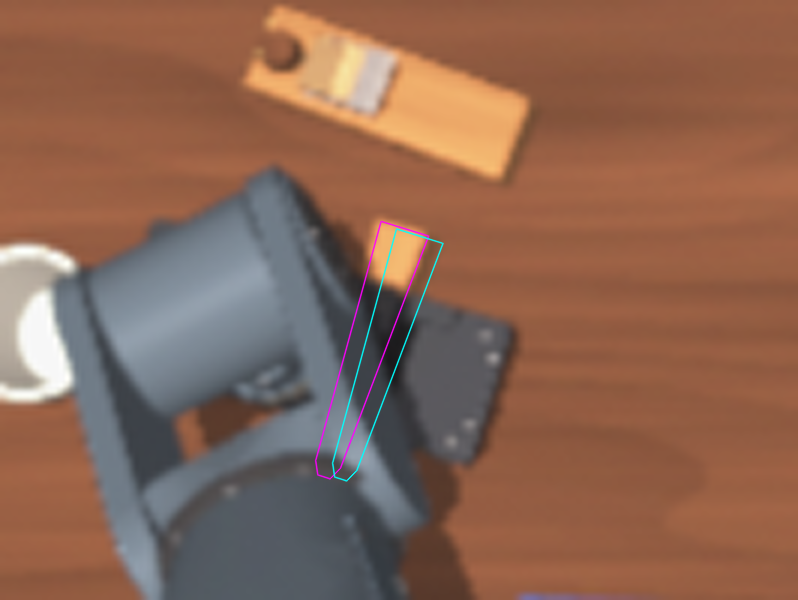

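Call:
{"name": "send_rows", "arguments": {"deltas": [{"tx": 0, "ty": 0, "tz": 3, "rx": 0, "ry": 0, "rz": 0}, {"tx": 0, "ty": 0, "tz": 5.9, "rx": 0, "ry": 0, "rz": 0}, {"tx": 0, "ty": 0, "tz": 5.9, "rx": 0, "ry": 0, "rz": 0}]}}

```text
time: 4.12
position: [0.5119, 0.3897, 0.0196]
tool_rot: [0.149, 0.989, -0.001, -0.001]
ft_force: [-1.5, 0.1, -1.1]
grip_width: 0.0601
```

Call:
{"name": "send_rows", "arguments": {"deltas": [{"tx": 0, "ty": 0, "tz": 0, "rx": 0, "ry": 0, "rz": 0}, {"tx": 0, "ty": 0, "tz": 0, "rx": 0, "ry": 0, "rz": 0}, {"tx": 0, "ty": 0, "tz": 0, "rx": 0, "ry": 0, "rz": 0}, {"tx": 0, "ty": 0, "tz": 0, "rx": 0, "ry": 0, "rz": 0}, {"tx": 0, "ty": 0, "tz": 0, "rx": 0, "ry": 0, "rz": 0}], "claw": 0, "squeeze": 50}}

```text
time: 4.53
position: [0.514, 0.3905, 0.0225]
tool_rot: [0.149, 0.989, 0.001, 0.001]
ft_force: [-0.3, 0.7, 0.3]
grip_width: 0.0343
```

Call:
{"name": "send_rows", "arguments": {"deltas": [{"tx": 0, "ty": 0, "tz": 0, "rx": 0, "ry": 0, "rz": 0}, {"tx": 0, "ty": 0, "tz": 0, "rx": 0, "ry": 0, "rz": 0}]}}

```text
time: 4.7
position: [0.5132, 0.39, 0.0211]
tool_rot: [0.149, 0.989, 0.0, 0.0]
ft_force: [0.8, -0.1, 0.7]
grip_width: 0.0215
```

Call:
{"name": "send_rows", "arguments": {"deltas": [{"tx": 0, "ty": 0, "tz": 0, "rx": 0, "ry": 0, "rz": 0}, {"tx": 0, "ty": 0, "tz": 0, "rx": 0, "ry": 0, "rz": 0}, {"tx": 0, "ty": 0, "tz": 0, "rx": 0, "ry": 0, "rz": 0}]}}

```text
time: 4.95
position: [0.5132, 0.39, 0.0211]
tool_rot: [0.149, 0.989, 0.0, 0.0]
ft_force: [-0.8, 0.1, 4.1]
grip_width: 0.0198
```

Call:
{"name": "send_rows", "arguments": {"deltas": [{"tx": 0, "ty": 0, "tz": -2, "rx": 0, "ry": 0, "rz": 0}, {"tx": 0, "ty": 0, "tz": -5, "rx": 0, "ry": 0, "rz": 0}, {"tx": 0, "ty": 0, "tz": -8, "rx": 0, "ry": 0, "rz": 0}, {"tx": 0, "ty": 0, "tz": -10, "rx": 0, "ry": 0, "rz": 0}, {"tx": 0, "ty": 0, "tz": -10, "rx": 0, "ry": 0, "rz": 0}]}}

```text
time: 5.37
position: [0.5158, 0.3914, 0.1249]
tool_rot: [0.149, 0.989, 0.003, 0.004]
ft_force: [0.5, 1.3, -0.7]
grip_width: 0.0199
```

Run:
```python
from ov import *
s=cam("side")
o=robot.get_obs();x,y,z=o["position"]
print(o["grip_width"],o["ft_force"])
W=pose(x,y,z-.020,np.deg2rad(162.5))
B=pose(.676,-.0583,0,np.deg2rad(8.53))
draw(s,"s3w",(150,110),6,B,W)
# target
M=B
def tgt(yc,z): 
    p=M@np.array([-.106+.05*yc,yc,0,1]); return p[0],p[1],z,98.53-2.86
print(tgt(-.165,0),tgt(-.02,0))
go(*tgt(-.165,.13))
```

```text
0.01988512765689295 [-1.17627014  0.24259065 -1.67671953]
(np.float64(0.5874877895561085), np.float64(-0.23842121224979654), 0, 95.67) (np.float64(0.5731501429253659), np.float64(-0.09394978120167563), 0, 95.67)
delta [-25.56 -57.94  -0.86] rot [5.000e-03 1.000e-03 1.172e+00] pos [0.5144 0.3906 0.1225] t 5.42
```

View pics/s3w.png

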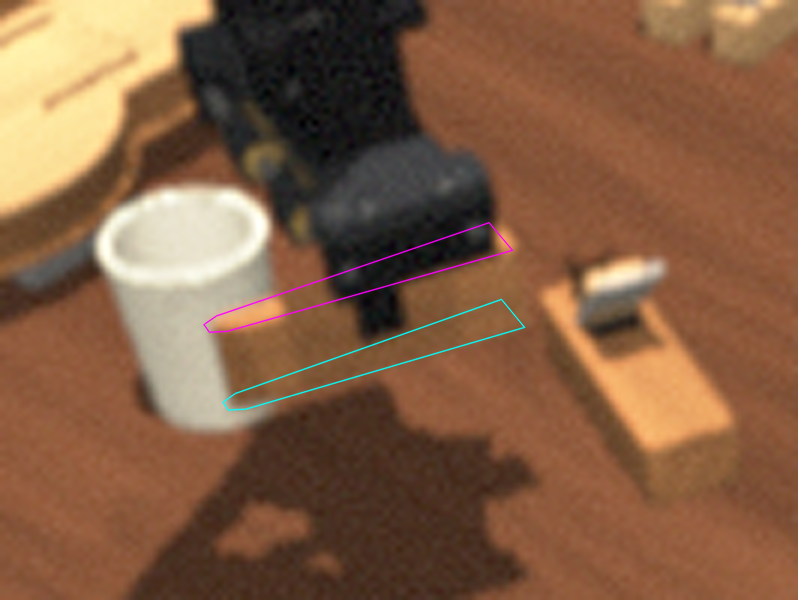

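Call:
{"name": "send_rows", "arguments": {"deltas": [{"tx": -1.6, "ty": -3.6, "tz": 0, "rx": 0, "ry": 0, "rz": 0}, {"tx": -3.2, "ty": -7.2, "tz": 0, "rx": 0, "ry": 0, "rz": 0}, {"tx": -4.8, "ty": -10.8, "tz": 0, "rx": 0, "ry": 0, "rz": 0}, {"tx": -6.4, "ty": -14.4, "tz": 0, "rx": 0, "ry": 0, "rz": 0}, {"tx": -8, "ty": -18, "tz": 0, "rx": 0, "ry": 0, "rz": 0}]}}

```text
time: 5.83
position: [0.5345, 0.1924, 0.1183]
tool_rot: [0.149, 0.989, -0.001, -0.002]
ft_force: [-0.1, 0.3, -0.9]
grip_width: 0.0199
```

Call:
{"name": "send_rows", "arguments": {"deltas": [{"tx": -1.6, "ty": -3.6, "tz": 0, "rx": 0, "ry": 0, "rz": 0.11}, {"tx": -3.2, "ty": -7.2, "tz": 0, "rx": 0, "ry": 0, "rz": 0.22}, {"tx": -4.8, "ty": -10.8, "tz": 0, "rx": 0, "ry": 0, "rz": 0.33}, {"tx": -6.4, "ty": -14.4, "tz": 0, "rx": 0, "ry": 0, "rz": 0.44}, {"tx": -8, "ty": -18, "tz": 0, "rx": 0, "ry": 0, "rz": 0.55}]}}

```text
time: 6.25
position: [0.5578, -0.003, 0.1184]
tool_rot: [0.415, 0.91, -0.0, -0.002]
ft_force: [1.0, 0.5, -0.9]
grip_width: 0.0198
```

```bash
cat >> ov.py <<'E'
B=pose(.676,-.0583,0,np.deg2rad(8.53))
def tgt(yc,z): 
    p=B@np.array([-.106+.05*yc,yc,0,1]); return p[0],p[1],z,98.53-2.86
E
python3 - <<'E'
from ov import *
go(*tgt(-.162,.10));print(robot.get_obs()["q"].round(2))
E
```

```text
delta [-19.48 -13.03   1.81] rot [-0.004 -0.003  0.616] pos [ 0.5578 -0.003   0.1184] t 6.25
[-0.21  0.58  1.69  0.    0.87 -0.92]
```

Call:
{"name": "send_rows", "arguments": {"deltas": [{"tx": -3.1, "ty": -2.1, "tz": 0.3, "rx": 0, "ry": 0, "rz": 0.11}, {"tx": -6.3, "ty": -4.2, "tz": 0.6, "rx": 0, "ry": 0, "rz": 0.22}, {"tx": -9.4, "ty": -6.3, "tz": 0.9, "rx": 0, "ry": 0, "rz": 0.33}, {"tx": -12.6, "ty": -8.4, "tz": 1.2, "rx": 0, "ry": 0, "rz": 0.44}, {"tx": -15.7, "ty": -10.5, "tz": 1.5, "rx": 0, "ry": 0, "rz": 0.55}]}}

```text
time: 6.67
position: [0.5828, -0.1899, 0.1029]
tool_rot: [0.646, 0.763, -0.0, -0.002]
ft_force: [-0.1, -0.3, -0.2]
grip_width: 0.0201
```

Call:
{"name": "send_rows", "arguments": {"deltas": [{"tx": -2, "ty": 0, "tz": 0, "rx": 0, "ry": 0, "rz": 0.06}, {"tx": -2, "ty": 0, "tz": 0, "rx": 0, "ry": 0, "rz": 0.06}, {"tx": -2, "ty": 0, "tz": 0, "rx": 0, "ry": 0, "rz": 0.06}]}}

```text
time: 6.92
position: [0.5863, -0.2089, 0.1032]
tool_rot: [0.667, 0.745, -0.0, -0.002]
ft_force: [-0.2, 1.4, -0.1]
grip_width: 0.0197
```

Run:
```python
from ov import *
go(*tgt(-.162,.10));o=robot.get_obs();print(o["q"].round(2),o["joint_velocities"].round(3))
```

```text
delta [-2.65 -0.2   0.31] rot [-0.003 -0.003  0.01 ] pos [ 0.5863 -0.2089  0.1032] t 6.92
[-0.52  0.67  1.53  0.    0.94 -0.63] [ 0.045 -0.02   0.036  0.007  0.014 -0.002]
```

Call:
{"name": "send_rows", "arguments": {"deltas": [{"tx": -2.6, "ty": -0.2, "tz": 1.5, "rx": 0, "ry": 0, "rz": 0.01}, {"tx": -2.6, "ty": -0.2, "tz": 3, "rx": 0, "ry": 0, "rz": 0.01}, {"tx": -2.6, "ty": -0.2, "tz": 3, "rx": 0, "ry": 0, "rz": 0.01}, {"tx": -2.6, "ty": -0.2, "tz": 3, "rx": 0, "ry": 0, "rz": 0.01}]}}

```text
time: 7.25
position: [0.5868, -0.2316, 0.0738]
tool_rot: [0.67, 0.742, -0.0, -0.003]
ft_force: [0.4, 0.6, -0.3]
grip_width: 0.0199
```

Run:
```python
from ov import *
c=cam("top");s=cam("side")
o=robot.get_obs();x,y,z=o["position"]
go(*tgt(-.162,.0395))
a=np.deg2rad(95.67);W=pose(x-.003*np.cos(a),y-.003*np.sin(a),z-.0211,a)
draw(c,"t4",(300,190),6,B,W); draw(s,"s4",(330,210),5,B,W)
```

```text
delta [-0.29 -0.14  3.6 ] rot [-0.001 -0.001  0.004] pos [ 0.5883 -0.2325  0.0755] t 7.35
```

View pics/t4.png

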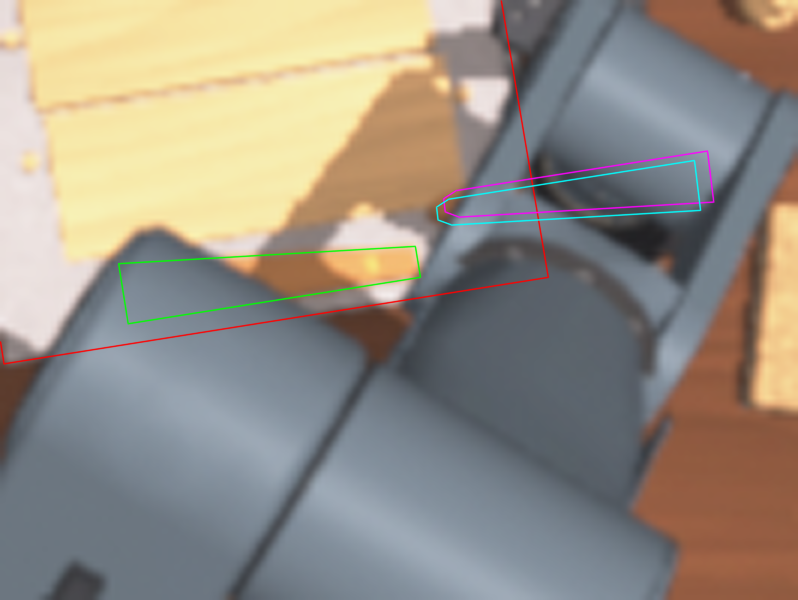

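View pics/s4.png

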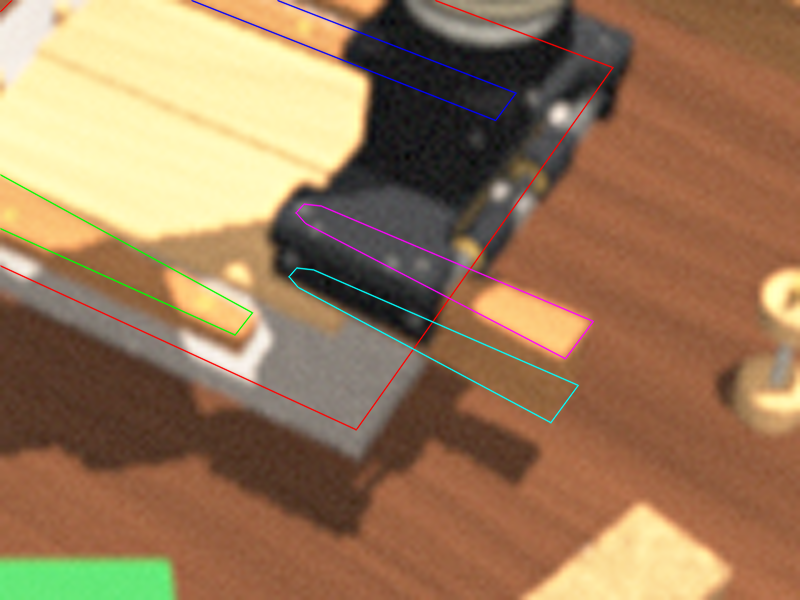

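Call:
{"name": "send_rows", "arguments": {"deltas": [{"tx": -0.2, "ty": -0.1, "tz": 1.2, "rx": 0, "ry": 0, "rz": 0}, {"tx": -0.2, "ty": -0.1, "tz": 2.4, "rx": 0, "ry": 0, "rz": 0}, {"tx": -0.2, "ty": -0.1, "tz": 3.3, "rx": 0, "ry": 0, "rz": 0}, {"tx": -0.2, "ty": -0.1, "tz": 3.5, "rx": 0, "ry": 0, "rz": 0}, {"tx": -0.2, "ty": -0.1, "tz": 3.5, "rx": 0, "ry": 0, "rz": 0}]}}

```text
time: 7.77
position: [0.5871, -0.2359, 0.0395]
tool_rot: [0.67, 0.742, -0.0, -0.001]
ft_force: [0.2, -0.0, -0.6]
grip_width: 0.0198
```

Run:
```python
from ov import *
s=cam("side")
o=robot.get_obs();x,y,z=o["position"]
go(*tgt(-.162,.0395))
go(*tgt(-.05,.0395))
print(o["ft_force"],o["moment"])
a=np.deg2rad(95.67);W=pose(x-.003*np.cos(a),y-.003*np.sin(a),z-.0211,a)
draw(s,"s5",(330,210),5,B,W)
```

```text
delta [ 0.07 -0.02  0.04] rot [-0.001 -0.001  0.002] pos [ 0.5875 -0.2361  0.0399] t 7.82
delta [11.29  0.    0.05] rot [-0.001 -0.001  0.002] pos [ 0.5875 -0.2361  0.0399] t 7.82
[ 0.17897582  0.15416154 -0.95271581] [-0.13175912  0.06963708 -0.03650054]
```

View pics/s5.png

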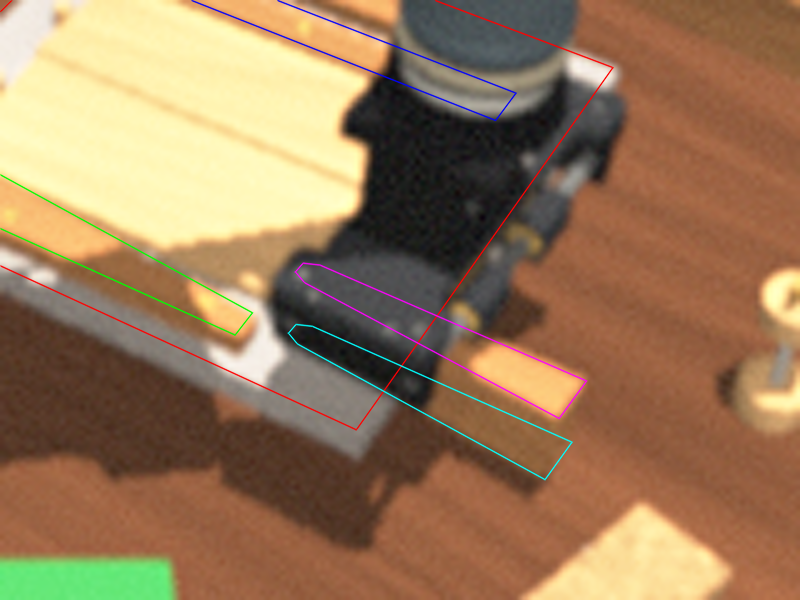

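Call:
{"name": "send_rows", "arguments": {"deltas": [{"tx": 0.5, "ty": -0.2, "tz": 0, "rx": 0, "ry": 0, "rz": 0}, {"tx": 1.2, "ty": -0.2, "tz": 0, "rx": 0, "ry": 0, "rz": 0}, {"tx": 1.9, "ty": -0.2, "tz": 0, "rx": 0, "ry": 0, "rz": 0}, {"tx": 2.6, "ty": -0.2, "tz": 0, "rx": 0, "ry": 0, "rz": 0}, {"tx": 3.2, "ty": -0.2, "tz": 0, "rx": 0, "ry": 0, "rz": 0}]}}

```text
time: 8.23
position: [0.5824, -0.2035, 0.0407]
tool_rot: [0.67, 0.742, 0.0, -0.0]
ft_force: [-0.6, -0.0, -0.7]
grip_width: 0.0199
```

Call:
{"name": "send_rows", "arguments": {"deltas": [{"tx": 0.6, "ty": 0, "tz": 0, "rx": 0, "ry": 0, "rz": 0}, {"tx": 1.2, "ty": 0, "tz": 0, "rx": 0, "ry": 0, "rz": 0}, {"tx": 1.8, "ty": 0, "tz": 0, "rx": 0, "ry": 0, "rz": 0}, {"tx": 2.4, "ty": 0, "tz": 0, "rx": 0, "ry": 0, "rz": 0}, {"tx": 3, "ty": 0, "tz": 0, "rx": 0, "ry": 0, "rz": 0}]}}

```text
time: 8.65
position: [0.5794, -0.1744, 0.0406]
tool_rot: [0.67, 0.742, -0.0, -0.0]
ft_force: [-1.0, 0.2, -0.7]
grip_width: 0.02
```

Run:
```python
from ov import *
s=cam("side")
o=robot.get_obs();x,y,z=o["position"]
go(*tgt(-.02,.0395))
print(o["ft_force"],o["moment"])
a=np.deg2rad(95.67);W=pose(x-.003*np.cos(a),y-.003*np.sin(a),z-.0211,a)
draw(s,"s6",(320,190),5,B,W)
```

```text
delta [7.92 0.22 0.11] rot [-0.001 -0.001  0.003] pos [ 0.579  -0.173   0.0405] t 8.7
[-0.28161845  0.63770066 -1.73896926] [-0.00451313  0.13653201  0.01442926]
```

View pics/s6.png

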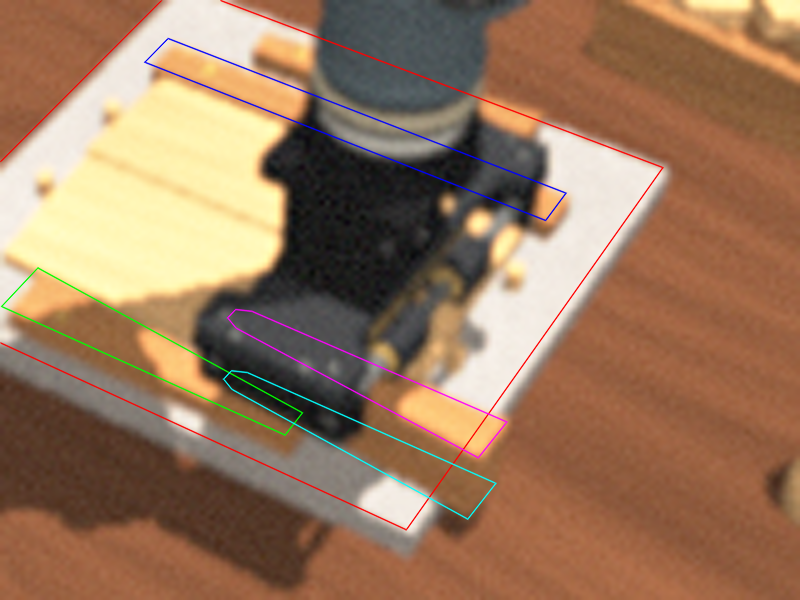

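Call:
{"name": "send_rows", "arguments": {"deltas": [{"tx": 0.6, "ty": 0.02, "tz": 0.05, "rx": 0, "ry": 0, "rz": 0}, {"tx": 1.2, "ty": 0.04, "tz": 0.05, "rx": 0, "ry": 0, "rz": 0}, {"tx": 1.8, "ty": 0.06, "tz": 0.05, "rx": 0, "ry": 0, "rz": 0}, {"tx": 2.4, "ty": 0.08, "tz": 0.05, "rx": 0, "ry": 0, "rz": 0}, {"tx": 3, "ty": 0.1, "tz": 0.05, "rx": 0, "ry": 0, "rz": 0}]}}

```text
time: 9.12
position: [0.5774, -0.1444, 0.04]
tool_rot: [0.671, 0.742, -0.0, -0.0]
ft_force: [-0.2, 0.2, -1.2]
grip_width: 0.0199
```

Call:
{"name": "send_rows", "arguments": {"deltas": [{"tx": 0.4, "ty": 0.0, "tz": 0, "rx": 0, "ry": 0, "rz": 0}, {"tx": 0.8, "ty": 0, "tz": 0, "rx": 0, "ry": 0, "rz": 0}, {"tx": 1.2, "ty": 0, "tz": 0, "rx": 0, "ry": 0, "rz": 0}, {"tx": 1.6, "ty": 0, "tz": 0, "rx": 0, "ry": 0, "rz": 0}, {"tx": 2, "ty": 0, "tz": 0, "rx": 0, "ry": 0, "rz": 0}]}}

```text
time: 9.53
position: [0.5755, -0.1248, 0.0401]
tool_rot: [0.671, 0.742, 0.0, 0.0]
ft_force: [-0.6, -0.5, -0.3]
grip_width: 0.0201
```

Run:
```python
from ov import *
o=robot.get_obs();x,y,z=o["position"]
go(*tgt(-.017,.0395))
print(o["ft_force"],o["moment"])
```

```text
delta [3.4  0.07 0.06] rot [0.    0.    0.002] pos [ 0.5755 -0.1248  0.0401] t 9.53
[-0.5603773  -0.54342265 -0.27441597] [-0.20708126  0.18929234  0.03825792]
```

Call:
{"name": "send_rows", "arguments": {"deltas": [{"tx": 0.4, "ty": 0.0, "tz": 0, "rx": 0, "ry": 0, "rz": 0}, {"tx": 0.8, "ty": 0, "tz": 0, "rx": 0, "ry": 0, "rz": 0}, {"tx": 1.2, "ty": 0, "tz": 0, "rx": 0, "ry": 0, "rz": 0}, {"tx": 1.6, "ty": 0, "tz": 0, "rx": 0, "ry": 0, "rz": 0}, {"tx": 2, "ty": 0, "tz": 0, "rx": 0, "ry": 0, "rz": 0}]}}

```text
time: 9.95
position: [0.5733, -0.1049, 0.04]
tool_rot: [0.671, 0.742, -0.0, -0.0]
ft_force: [-1.7, -0.5, -0.4]
grip_width: 0.0199
```

Call:
{"name": "send_rows", "arguments": {"deltas": [{"tx": 0.2, "ty": 0.0, "tz": 0, "rx": 0, "ry": 0, "rz": 0}, {"tx": 0.4, "ty": 0, "tz": 0, "rx": 0, "ry": 0, "rz": 0}, {"tx": 0.6, "ty": 0, "tz": 0, "rx": 0, "ry": 0, "rz": 0}, {"tx": 0.8, "ty": 0, "tz": 0, "rx": 0, "ry": 0, "rz": 0}, {"tx": 0.8, "ty": 0, "tz": 0, "rx": 0, "ry": 0, "rz": 0}]}}

```text
time: 10.37
position: [0.5728, -0.0969, 0.0401]
tool_rot: [0.671, 0.742, 0.0, 0.0]
ft_force: [-0.2, -0.5, -0.7]
grip_width: 0.0201
```

Run:
```python
from ov import *
s=cam("side")
o=robot.get_obs();x,y,z=o["position"]
go(*tgt(-.017,.0395))
print(o["ft_force"],o["moment"])
a=np.deg2rad(95.67);W=pose(x-.003*np.cos(a),y-.003*np.sin(a),z-.0211,a)
draw(s,"s7",(300,180),5,B,W)
```

```text
delta [0.59 0.06 0.06] rot [ 0.    -0.     0.002] pos [ 0.5728 -0.0969  0.0401] t 10.42
[-1.18628478  0.12889222 -0.22796863] [-0.05303237  0.12699326 -0.05580279]
```

View pics/s7.png

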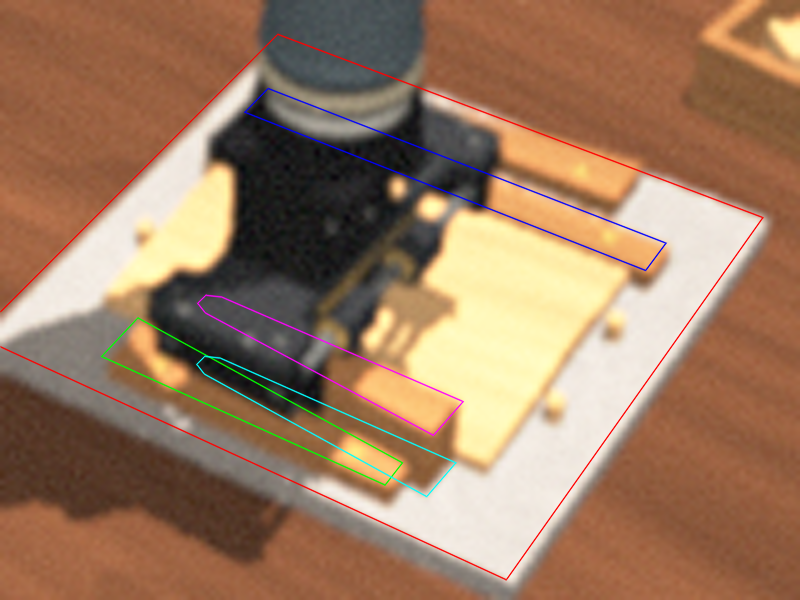

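Call:
{"name": "send_rows", "arguments": {"deltas": [{"tx": 0.15, "ty": 0.0, "tz": 0, "rx": 0, "ry": 0, "rz": 0}, {"tx": 0.3, "ty": 0, "tz": 0, "rx": 0, "ry": 0, "rz": 0}, {"tx": 0.45, "ty": 0, "tz": 0, "rx": 0, "ry": 0, "rz": 0}, {"tx": 0.5, "ty": 0, "tz": 0, "rx": 0, "ry": 0, "rz": 0}]}}

```text
time: 10.75
position: [0.5728, -0.0948, 0.04]
tool_rot: [0.67, 0.742, -0.001, 0.002]
ft_force: [-2.5, -9.5, -3.6]
grip_width: 0.0198
```

Call:
{"name": "send_rows", "arguments": {"deltas": [{"tx": 0.15, "ty": 0.0, "tz": 0, "rx": 0, "ry": 0, "rz": 0}, {"tx": 0.3, "ty": 0, "tz": 0, "rx": 0, "ry": 0, "rz": 0}, {"tx": 0.4, "ty": 0, "tz": 0, "rx": 0, "ry": 0, "rz": 0}, {"tx": 0.4, "ty": 0, "tz": 0, "rx": 0, "ry": 0, "rz": 0}]}}

```text
time: 11.08
position: [0.5728, -0.0943, 0.0401]
tool_rot: [0.669, 0.743, -0.003, 0.004]
ft_force: [-3.6, -19.1, -4.5]
grip_width: 0.0198
```

Run:
```python
from ov import *
c=cam("top");s=cam("side")
o=robot.get_obs();x,y,z=o["position"]
go(*tgt(-.017,.0395)); print(o["ft_force"],o["moment"],o["joint_velocities"].round(3))
# contour of half edges at closed
for n,cc,off in(("t8",c,(270,150)),("s8",s,(300,180))):
    im=cv2.resize(cc["color"][off[1]:off[1]+120,off[0]:off[0]+160],(800,600),interpolation=cv2.INTER_CUBIC)
    save(n+"r",im)
    poly(im,cc,[(-.017,-.11,.034),(-.017,.11,.034)],B,(255,0,0),5,np.array(off))
    poly(im,cc,[(-.097,-.11,.027),(-.097,.11,.027)],B,(0,0,255),5,np.array(off))
    poly(im,cc,[(.063,-.11,.027),(.063,.11,.027)],B,(0,0,255),5,np.array(off))
    save(n,im)
```

```text
delta [0.33 0.05 0.06] rot [0.001 0.009 0.005] pos [ 0.5727 -0.0943  0.0401] t 11.18
[ -3.5063303  -18.79397372  -4.5924687 ] [-3.33045946  0.72220937 -0.17346005] [ 0.    -0.    -0.     0.001  0.001  0.   ]
```

View pics/t8.png

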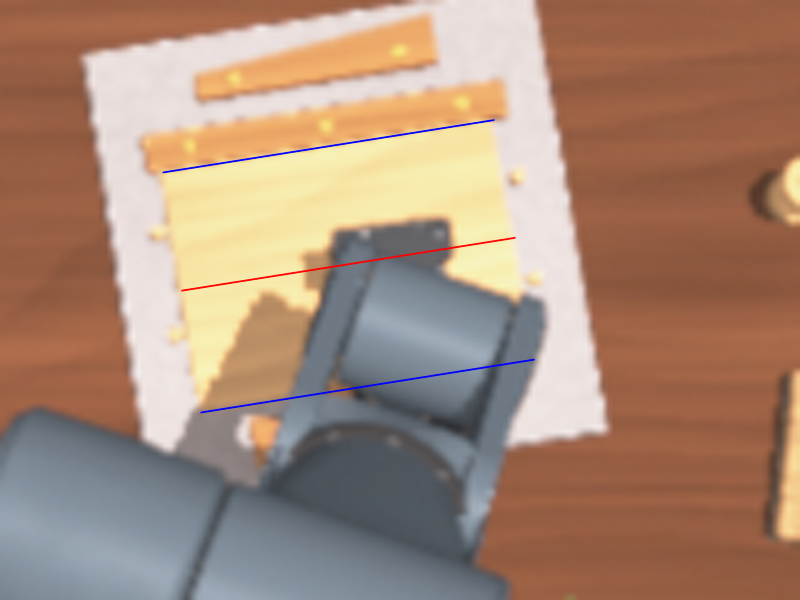

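View pics/s8.png

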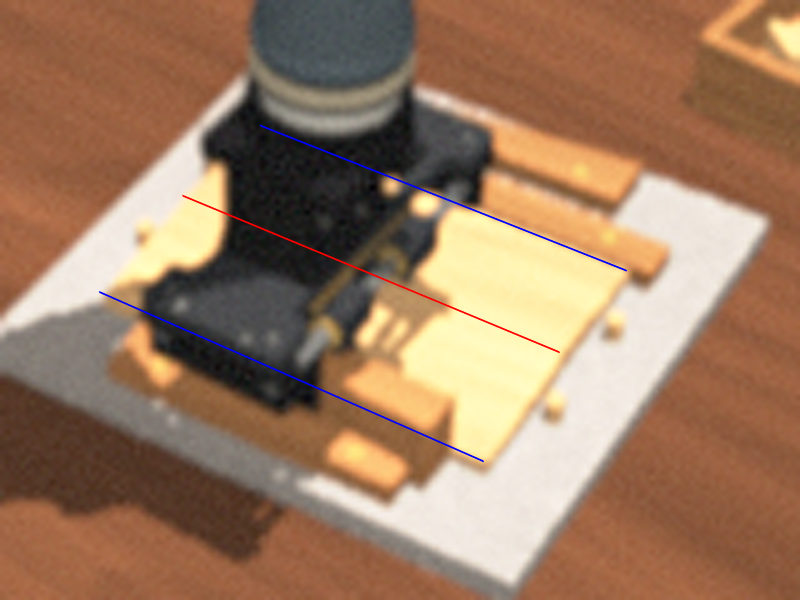

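View pics/s8r.png

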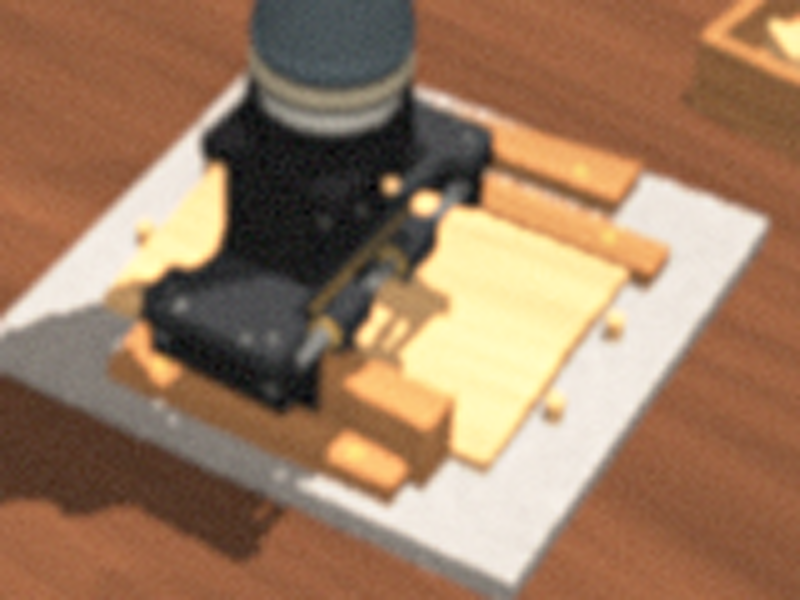

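Call:
{"name": "send_rows", "arguments": {"deltas": [{"tx": 0.05, "ty": 0, "tz": 0, "rx": 0, "ry": 0, "rz": 0}, {"tx": 0.05, "ty": 0, "tz": 0, "rx": 0, "ry": 0, "rz": 0}, {"tx": 0.05, "ty": 0, "tz": 0, "rx": 0, "ry": 0, "rz": 0}, {"tx": 0.05, "ty": 0, "tz": 0, "rx": 0, "ry": 0, "rz": 0}]}}

```text
time: 11.52
position: [0.5727, -0.0943, 0.0401]
tool_rot: [0.67, 0.743, -0.003, 0.004]
ft_force: [-2.9, -20.4, -4.5]
grip_width: 0.0199
```

Run:
```python
from ov import *
s=cam("side")
o=robot.get_obs();x,y,z=o["position"];print(x,y,z,o["ft_force"],o["grip_width"])
a=np.deg2rad(95.67);W=pose(x-.003*np.cos(a),y-.003*np.sin(a),z-.0211,a)
draw(s,"s9",(350,220),10,B,W)
```

```text
0.5727726543748171 -0.09424984222438483 0.040075793265702306 [ -3.98770978 -19.72505342  -4.34567325] 0.020001198100023005
```

View pics/s9.png

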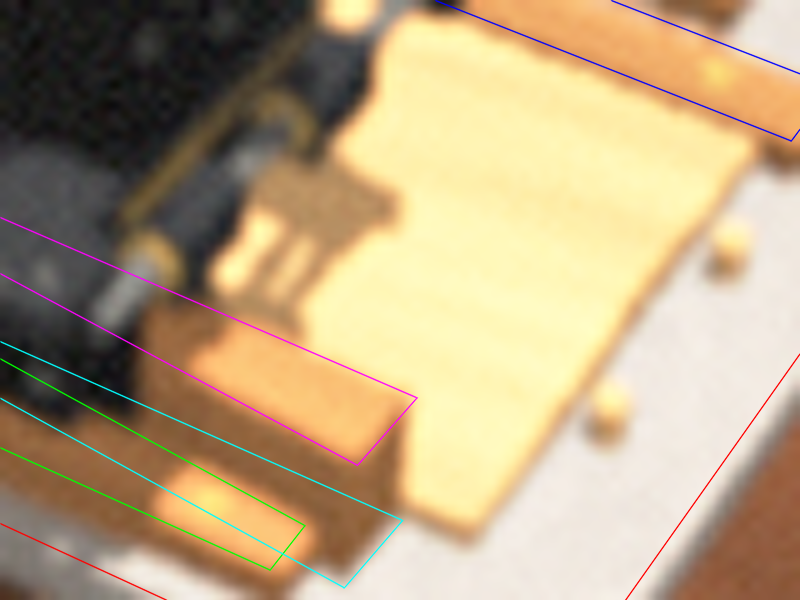

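Run:
```python
from h import *
print(robot.hand_in()); o=robot.get_obs(); print(o["time"],o["ft_force"],o["grip_width"])
```

```text
the job is handed in; nothing more can be done
None
the job is handed in; nothing more can be done
```

I gripped the wedge at its middle and slid it thin end first into the gap from the board's -y end, because the fitted cleat is `cleat_r`. I pushed until it stopped, then handed the job in with the wedge still held and pressed home. The hand-in gives no verdict.

Last checks before handing in:
- **Seating:** the wedge stopped about 20 mm from the board's middle, towards the wide end, as the task text predicts. It was pressing with about 20 N along the joint at 11.5 s.
- **Grip:** the finger opening held at about 20 mm throughout, so I saw no sign of slipping, and the wedge was still.
- **Upright:** the tool's tilt was about 0.01 rad. The wedge's underside worked out at about 19 mm, against 18 mm for the board's face.
- **Joint:** the gap line is no longer visible in either the top or the side picture, and the halves lie along the fence. The gripper hid the middle of the joint, so I saw only the parts to either side of it.
- **Contact forces:** I could not measure the separate forces between fence, halves, wedge and cleat. That each exceeds 2 N is inferred from the push.
- **Camera mismatch:** the side camera's picture sat 1 or 2 pixels off my model of the board, which is within its calibration error.
- **Other tools:** I touched none of them that I noticed, but I did not re-measure their positions.

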